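# Find the sample jar with the cross on its underside

## Task

Two white-capped sample jars on the left of the worktop look alike, but one has a dark cross on its underside. Lift the jars one at a time and tip them over in the air, far enough that the underside can be read; once you have tipped up the one with the cross, set it down gently, upright, inside the steel tray. The jar without a cross stays, or goes back, standing upright on the worktop outside the tray.

Things in the scene. Friction and masses are not known exactly. Their poses are not given: they have to be found in the camera images.
- crossed_jar_mid (a point): Centre (half-way up) of the sample jar with the cross: round, white cap, paper label, 53 mm diameter, 64 mm tall, 0.08 to 0.15 kg. Its z axis runs from base to cap; it starts upright. The cross (two dark strips, 36 x 7 mm) is on the underside, unseen while it stands. The two jars' places are swapped at random. Grasp round the body; tipped over means 60 degrees or more
- plain_jar_mid (a point): Centre (half-way up) of the other sample jar: same looks, size and weight, blank underside, z from base to cap. A blue-capped jar and an uncapped clear jar of similar size stand farther back and take no part
- tray_floor (a point): Centre of the inner floor of the shallow steel tray on the right, fixed to the worktop; the floor lies 2 mm above the worktop, the walls rise 20 mm above the floor. Inside it measures 256 mm along x of this point and 196 mm along its y; z is up. Keep the jar 35 mm or more from the walls to clear the fingers
There are look-alikes about, which are no part of the job. Leave any yellow look-alike of the part that bears crossed_jar_mid alone.

How it is judged:
By the outcome, as a careful person would: the job done as asked, in the order asked, and still so for the second after the job is handed in, with the robot touching nothing.
It also fails if it takes over 64 s, if anything falls off the work surface, if the arm or the gripper's body presses on something with over 40 N, if the wrist force passes 120 N, or if a joint passes its speed limit or range.

## Robot

A 7-joint arm with a two-finger parallel gripper is mounted at the origin on the work surface; the furniture and walls round the work are solid. World frame = base frame: x ahead of the robot, y to its left, z up, the work surface at z = 0. Lengths are in m, angles in rad, forces in N, time in s.
With the tool pointing down it reaches from about 0.425 to 0.95 m from the base axis. Payload 4.7 kg.
Tool frame: the origin (TCP) lies on the centre line of the jaws, within the pads' length; the fingertips stand robot.nose_length ahead of it and the grasp point (between the pads) lies 8 mm behind it (robot.nose_length is the distance from the TCP to the fingertips, in m); z points along the fingers, y is the line along which they close (so a half turn about z gives the same grasp; the last joint's range is limited). The gripper opens to 85 mm and grips with 20 to 120 N. Pads are 22 mm wide; open, the fingers measure 114 mm over their backs; the gripper's body (76 mm by 85 mm) begins 54 mm behind the grasp point. The pads swing forward as they close: fully open they stand 13 mm farther back than shut.
Start: joints at [-1.14, 0.469, -0.049, 1.532, 0.024, 1.141, -0.082], TCP at [0.3, 0.605, 0.242] pointing down, gripper open.
Joint ranges: [-2.59, 2.59], [-0.33, 1.99], [-1.39, 1.29], [0.1, 2.45], [-1.04, 4.18], [0.21, 1.99], [-2.66, 2.66]. Speed limits (rad/s): [2.57, 2.57, 3.14, 3.14, 3.14, 3.14, 3.14].

## Interface

Orientations are given as [roll, pitch, yaw] about the fixed x, y, z axes, in that order (R = Rz(yaw) Ry(pitch) Rx(roll)).
In Python, from plant import robot gives the robot as it stands. Calls block until the motion is done:
- robot.goto(position, orientation): joint-space move of the TCP to a pose.
- robot.move_straight(position, vel=0.15, attitude=None, contact_N=None): straight line of the TCP; attitude=None keeps the orientation; vel is the mean speed in m/s. With contact_N (N) it stops when the force on the tool has changed by that much, and returns True; else False.
- robot.move_joints(angles): joint-space move.
- robot.grip(opening, strength=None): opening from 0.0 (shut) to 1.0 (fully open); strength is the grip in N (None keeps the last); returns when the fingers have stopped.
- robot.sleep(seconds).
- robot.inverse_kinematics(position, orientation): joint angles nearest the present ones, or None.
- robot.sense(): the state.
- robot.grab_frame(name): name is "scene" or "side" or "wrist"; returns a dict with "image" (384x512x3 uint8, red, green, blue), "range_z" (384x512 float32, m along the optical axis (not along the pixel's ray), 0 where there is no reading), "fx", "fy", "cx", "cy" (pixels), "R" (3x3) and "t" (3): a world point X has camera coordinates R X + t. Camera axes: x right, y down, z forward; pixel columns grow to the right and rows downward; lengths in m; the calibration is good to about 2 mm. A picture is of the moment at which its call begins.
A pose or a line that the arm cannot do raises robot.IKError and nothing moves.
- robot.close_job(): hands the job in; it is judged then, once.
The state is a dict: "t": time; "joint_pos": joint angles; "joint_velocities": joint speeds; "effort": joint torques, N m; "tcp_pos": TCP position; "tcp_rot": TCP orientation; "wrist_force": force on the tool from outside, world axes, zero at the start; "torque": the same for the moment, N m; "opening": opening from 0.0 (shut) to 1.0 (fully open); "gripper_force": force on a finger pad.
Only numpy, scipy, OpenCV 4.12 (cv2) and the standard library are available. Lean on these libraries where they do the work, as an engineer would, in place of code of your own. Each camera call takes 0.05 s, during which the arm holds its last target. There are 200 camera calls.

## Working session

There is one attempt and no reset: what is moved stays moved. The work goes in short steps, each a Python script; the robot and the scene stay as the last script left them, time stands still between calls to the robot, and variables do not carry over. Pictures are saved under pics/ and viewed, at most 10 in all, crops included, and the job is handed in when it is done.

```bash
mkdir -p pics; ls
python3 - <<'E'
from plant import robot
import cv2,numpy as np
ims=[]
for n in ["scene","side","wrist"]:
    f=robot.grab_frame(n); np.savez(f"{n}0.npz",**f); ims.append(f["image"])
    print(n,f["fx"],f["cx"],f["cy"],(-np.array(f["R"]).T@f["t"]).round(3), np.array(f["R"])[2].round(2))
im=np.vstack([np.hstack(ims[:2]),np.hstack([ims[2],ims[2]*0])])[:, :, ::-1]
cv2.imwrite("pics/a.png",cv2.resize(im,(800,600),interpolation=cv2.INTER_AREA))
s=robot.sense();print(robot.nose_length,s["t"],s["tcp_rot"],s["opening"])
E
```

```text
pics
scene 472.8678844357758 249.19874656809674 197.82543620519 [ 0.112 -0.518  0.966] [ 0.35  0.5  -0.79]
side 457.43314844346725 254.19175838948306 193.0929172489719 [0.765 0.901 0.641] [-0.22 -0.79 -0.57]
wrist 317.45482758356707 256.07566077499024 190.00596467891305 [0.225 0.641 0.373] [ 0.29 -0.14 -0.95]
0.011 0.15 [-3.14006175e+00  3.56151251e-05  2.68178235e+00] 0.9992151315754482
```

View pics/a.png

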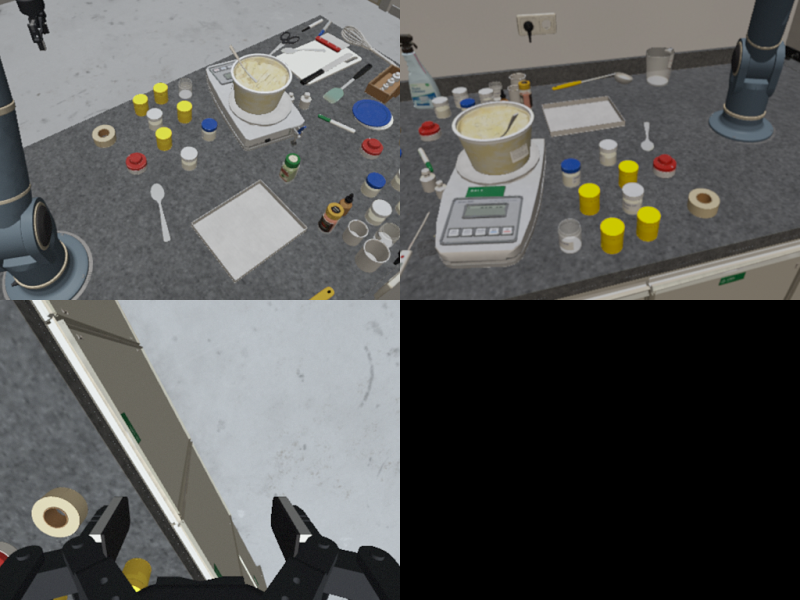

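The top-left panel is the scene view and the top-right is the side view, both scaled by 0.64. There are two white-capped jars on the left of the worktop: scene panel (155,118) and (189,157), side panel (633,197) and (608,152). The four yellow jars are look-alikes to leave alone. The white jar at (378,212) is among the bottles on the right, so it isn't one of the two. The tray is at (249,228). Next I'll measure these and check them in one enlarged crop.

```bash
cat > h.py <<'E'
import numpy as np,cv2
def ray(f,u,v,z):
    R=np.array(f["R"]);c=-R.T@f["t"]
    d=R.T@np.array([(u-f["cx"])/f["fx"],(v-f["cy"])/f["fy"],1]);return c+d*(z-c[2])/d[2]
def cloud(f):
    v,u=np.mgrid[:384,:512];d=f["range_z"]
    P=np.stack([(u-f["cx"])/f["fx"]*d,(v-f["cy"])/f["fy"]*d,d],-1)-f["t"]
    return P@np.array(f["R"])
E
python3 - <<'E'
from h import *
for n in ["scene","side"]:
    f=dict(np.load(n+"0.npz"));P=cloud(f);hsv=cv2.cvtColor(f["image"],cv2.COLOR_RGB2HSV)
    ok=(f["range_z"]>0)&(P[...,0]>.1)&(P[...,0]<1)&(abs(P[...,1])<.8)
    M={"top":ok&(P[...,2]>.045)&(P[...,2]<.085)}
    for k,m in M.items():
        nn,l,s,c=cv2.connectedComponentsWithStats(m.astype(np.uint8))
        for i in range(1,nn):
            if s[i,4]>60:
                q=P[l==i];z=np.percentile(q[:,2],95);t=q[q[:,2]>z-.008]
                col=np.median(f["image"][(l==i)&(P[...,2]>z-.008)],0)
                uv=c[i].round();mid=(t.min(0)+t.max(0))/2
                print(n,k,uv,s[i,4],"z95 %.3f"%z,mid.round(3)[:2],np.ptp(t,0).round(3)[:2],col)
    if n=="scene":
        m=((hsv[...,1]<40)&(hsv[...,2]>170)&ok&(P[...,2]<.03)).astype(np.uint8)
        cs,_=cv2.findContours(m,0,2);cc=max(cs,key=cv2.contourArea);b=cv2.boxPoints(cv2.minAreaRect(cc));print(cv2.contourArea(cc));
        ap=cv2.approxPolyDP(cc,8,True)[:,0]
        for p in ap: print("tray",p,ray(f,*p,.002).round(3))
        cv2.imwrite("pics/b.png",cv2.resize(f["image"][90:260,110:330,::-1],None,fx=3.4,fy=3.4,interpolation=cv2.INTER_CUBIC))
E
```

```text
scene top [318. 140.] 3741 z95 0.081 [0.798 0.136] [0.233 0.407] [189. 191. 194.]
scene top [237. 108.] 161 z95 0.064 [0.679 0.356] [0.051 0.05 ] [130.5 129.5 127. ]
scene top [205. 114.] 269 z95 0.068 [0.59  0.382] [0.052 0.052] [217. 220.  73.]
scene top [180. 128.] 286 z95 0.068 [0.501 0.371] [0.052 0.056] [217. 220.  73.]
scene top [236. 137.] 295 z95 0.068 [0.608 0.254] [0.053 0.054] [218. 220.  73.]
scene top [198. 147.] 311 z95 0.068 [0.505 0.28 ] [0.053 0.054] [198. 201. 203.]
scene top [268. 160.] 325 z95 0.068 [0.631 0.137] [0.054 0.052] [ 45.  79. 152.]
scene top [209. 172.] 337 z95 0.068 [0.483 0.189] [0.051 0.052] [218. 220.  74.]
scene top [242. 198.] 371 z95 0.068 [0.505 0.074] [0.052 0.053] [199. 201. 204.]
scene top [173. 202.] 156 z95 0.054 [0.365 0.161] [0.038 0.037] [161.  59.  55.]
scene top [370. 217.] 242 z95 0.083 [ 0.728 -0.145] [0.039 0.04 ] [104.  111.5  85. ]
scene top [480. 231.] 463 z95 0.068 [ 0.905 -0.322] [0.054 0.052] [ 44.  77. 150.]
scene top [444. 259.] 197 z95 0.079 [ 0.78  -0.322] [0.021 0.02 ] [24. 25. 26.]
scene top [487. 267.] 530 z95 0.068 [
[... 1225 characters left out ...]
57 z95 0.064 [0.504 0.079] [0.053 0.053] [182. 183. 186.]
side top [340. 203.] 138 z95 0.050 [0.362 0.169] [0.037 0.036] [151.  43.  39.]
side top [218. 213.] 437 z95 0.064 [0.629 0.143] [0.052 0.054] [ 31.  67. 141.]
side top [292. 216.] 445 z95 0.064 [0.482 0.195] [0.053 0.051] [203. 199.   0.]
side top [242. 247.] 546 z95 0.064 [0.607 0.259] [0.051 0.053] [203. 199.   0.]
side top [298. 246.] 546 z95 0.064 [0.503 0.286] [0.053 0.053] [183. 183. 187.]
side top [318. 278.] 674 z95 0.064 [0.499 0.376] [0.053 0.052] [203. 199.   0.]
side top [272. 293.] 740 z95 0.064 [0.589 0.387] [0.052 0.055] [203. 199.   0.]
side top [217. 294.] 390 z95 0.061 [0.678 0.361] [0.047 0.048] [125.  123.  120.5]
```

View pics/b.png

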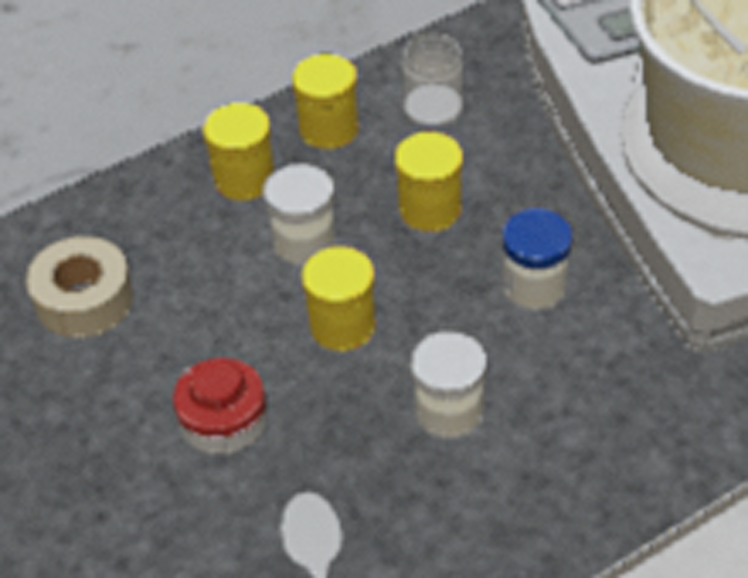

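The crop confirms it: the two white-capped jars with paper labels sit at crop (299,210) and (448,382). Between them stand the yellow look-alikes, with the blue and clear jars behind. The two views agree to within 7 mm. Jar A is at (0.505,0.283), jar B at (0.505,0.077) and the tray at (0.522,-0.209). The cap tops measure 64–68 mm against 64 mm given. Next I'll plan the tipping pose, facing the side camera.

```bash
cat >> h.py <<'E'
from scipy.spatial.transform import Rotation as Ro
cam=np.array([.765,.901,.641])
def tilted(az,tilt,roll):  # tool z tilted from down by tilt toward azimuth az
    a,t,r=np.radians([az,tilt,roll])
    return (Ro.from_euler('z',a)*Ro.from_euler('y',-t)*Ro.from_euler('x',np.pi)*Ro.from_euler('z',r)).as_euler('xyz')
E
python3 - <<'E'
from plant import robot
from h import *
for nm,x,y,yaws in [("B",.505,.077,range(-180,180,30)),("A",.505,.283,[-55,125]),("T",.522,-.209,range(-180,180,30))]:
    for yaw in yaws:
        q=robot.inverse_kinematics([x,y,.024],[np.pi,0,np.radians(yaw)])
        if q is not None: print(nm,yaw,np.round(q,2))
q0=robot.sense()["joint_pos"];res=[]
for x in (.45,.55):
  for y in (0.08,.2):
    for z in (.35,.45):
      for az in (0,30,60,90):
        for tilt in (75,90,105):
          for roll in range(-180,180,45):
            q=robot.inverse_kinematics([x,y,z],tilted(az,tilt,roll))
            if q is None: continue
            d=(Ro.from_euler('xyz',tilted(az,tilt,roll)).as_matrix())[:,2]
            v=cam-[x,y,z];res.append((d@v/np.linalg.norm(v),x,y,z,az,tilt,roll,np.round(q,2)))
res.sort(key=lambda r:-r[0]);print(len(res),robot.sense()["t"])
for r in res[:14]: print(r)
E
```

```text
B -180 [-0.26  0.51  0.04  2.1  -0.04  0.53  1.37]
B -150 [-0.18  0.51 -0.07  2.09  0.07  0.54  1.79]
B -120 [-0.1   0.52 -0.16  2.09  0.16  0.55  2.24]
B -90 [-0.01  0.53 -0.28  2.08  0.27  0.56  2.66]
B -60 [-0.9   0.71  0.91  2.13 -0.88  0.73 -2.02]
B -30 [-0.9   0.71  0.91  2.13 -0.88  0.73 -1.49]
B 0 [-0.59  0.55  0.46  2.12 -0.45  0.57 -1.38]
B 30 [-0.56  0.55  0.42  2.11 -0.41  0.56 -0.89]
B 60 [-0.53  0.54  0.37  2.11 -0.36  0.55 -0.41]
B 90 [-0.47  0.53  0.3   2.11 -0.29  0.54  0.04]
B 120 [-0.4   0.52  0.22  2.11 -0.21  0.54  0.49]
B 150 [-0.34  0.51  0.14  2.1  -0.13  0.53  0.94]
A -55 [-1.31  0.92  1.1   1.98 -1.04  0.96 -2.2 ]
A 125 [-0.66  0.59  0.1   1.94 -0.1   0.62  0.11]
T -180 [ 0.12  0.58  0.24  1.99 -0.23  0.6   2.09]
T -150 [ 0.19  0.57  0.15  1.98 -0.14  0.6   2.53]
T -120 [ 1.11  0.95 -1.19  1.93  1.05  1.06  2.06]
T -90 [-0.43  0.9   1.1   2.02 -1.04  0.94 -1.9 ]
T -60 [-0.43  0.9   1.1   2.02 -1.04  0.94 -1.38]
T -30 [-0.33  0.77  0.91  2.01 -0.87  0.8  -1.  ]
T 0 [-0.15  0.65  0.61  2.   -0.59  0.67 -0.72]
T 30 [-0.14  0.65  0.61  2.   -0.59  0.67 -0.2 ]
T 
[... 1335 characters left out ...]
5, 0.2, 0.35, 60, 105, 0, array([-0.41,  0.58,  0.53,  2.36,  4.07,  1.92,  1.18]))
(np.float64(0.9704472948090146), 0.55, 0.2, 0.35, 60, 105, 135, array([-0.41,  0.58,  0.53,  2.36,  4.07,  1.92, -1.18]))
(np.float64(0.9704472948090145), 0.55, 0.2, 0.35, 60, 105, -180, array([-0.41,  0.58,  0.53,  2.36,  4.07,  1.92, -1.97]))
(np.float64(0.9704472948090145), 0.55, 0.2, 0.35, 60, 105, 45, array([-0.41,  0.58,  0.53,  2.36,  4.07,  1.92,  0.39]))
(np.float64(0.9704472948090143), 0.55, 0.2, 0.35, 60, 105, 90, array([-0.41,  0.58,  0.53,  2.36,  4.07,  1.92, -0.39]))<sys>:0: UserWarning: Gimbal lock detected. Setting third angle to zero since it is not possible to uniquely determine all angles.
```

```bash
python3 - <<'E' 2>/dev/null
from plant import robot
from h import *
o=[np.pi,0,np.pi/2]
robot.goto([.505,.077,.18],o)
robot.move_straight([.505,.077,.024],vel=.12,contact_N=12)
s=robot.sense();print("tcp",np.round(s["tcp_pos"],3),s["wrist_force"])
robot.grip(0.0,strength=45)
s=robot.sense();print("open",s["opening"],s["gripper_force"])
robot.move_straight([.505,.077,.25],vel=.15)
s=robot.sense();print(s["t"],s["opening"],s["gripper_force"],np.round(s["wrist_force"],2))
q0=np.array(s["joint_pos"]);print(q0.round(2));res=[]
for x in (.45,.52,.6):
  for y in (-.05,0.08,.2):
    for z in (.3,.4):
      for az in (0,20,40,60,80,100):
        for tilt in (70,80,90,100):
          for roll in range(-180,180,60):
            e=tilted(az,tilt+.01,roll)
            q=robot.inverse_kinematics([x,y,z],e)
            if q is None: continue
            d=Ro.from_euler('xyz',e).as_matrix()[:,2]
            v=cam-[x,y,z];res.append((round(float(d@v/np.linalg.norm(v)),2),x,y,z,az,tilt,roll,np.round(q,2),round(float(abs(np.array(q)-q0).max()),2)))
print(len(res))
for th in (.5,.65,.8):
    print(th)
    for r in sorted([r for r in res if r[0]>th],key=lambda r:r[-1])[:5]: print(r)
f=robot.grab_frame("side");cv2.imwrite("pics/c.png",f["image"][:,:,::-1])
E
```

```text
tcp [0.506 0.077 0.025] [ 0.14239789  0.24147318 -0.57004346]
open 0.5790288126170792 46.53082152537536
5.7333 0.579653934596372 46.649645370198414 [ 0.01  0.07 -2.05]
[-0.61  0.2   0.44  1.93 -0.1   1.04 -0.13]
1173
0.5
(0.67, 0.45, -0.05, 0.3, 100, 70, 120, array([ 0.12,  0.53,  0.53,  1.88, -0.92,  1.92, -0.96]), 0.89)
(0.67, 0.45, -0.05, 0.3, 100, 70, 60, array([ 0.07,  0.55,  0.59,  1.89, -0.93,  1.95,  0.12]), 0.91)
(0.63, 0.45, 0.08, 0.3, 100, 70, 60, array([ 0.18,  0.41,  0.14,  2.  , -1.02,  1.64, -0.09]), 0.92)
(0.65, 0.52, 0.08, 0.3, 100, 70, 60, array([ 0.29,  0.5 , -0.05,  1.84, -1.01,  1.6 , -0.2 ]), 0.92)
(0.72, 0.6, -0.05, 0.3, 100, 70, 60, array([ 0.31,  0.67,  0.14,  1.53, -0.99,  1.84, -0.2 ]), 0.92)
0.65
(0.67, 0.45, -0.05, 0.3, 100, 70, 120, array([ 0.12,  0.53,  0.53,  1.88, -0.92,  1.92, -0.96]), 0.89)
(0.67, 0.45, -0.05, 0.3, 100, 70, 60, array([ 0.07,  0.55,  0.59,  1.89, -0.93,  1.95,  0.12]), 0.91)
(0.72, 0.6, -0.05, 0.3, 100, 70, 60, array([ 0.31,  0.67,  0.14,  1.53, -0.99,  1.84, -0.2 ]), 0.92)
(0.72, 0.45, -0.05, 0.4, 100, 70, 60, array([ 0.25,  0.38,  0.33,  1.79, -0.92,  1.97, -0.15]), 0.93)
(0.69, 0.45, 0.08, 0.4, 100, 70, 0, array([ 0.17,  0.28,  0.14,  1.92, -1.03,  1.75,  0.76]), 0.93)
0.8
(0.82, 0.6, -0.05, 0.3, 100, 80, 0, array([ 0.45,  0.74, -0.05,  1.52, -1.02,  1.87,  0.82]), 1.06)
(0.82, 0.6, -0.05, 0.3, 100, 80, 60, array([ 0.45,  0.74, -0.05,  1.52, -1.02,  1.87, -0.23]), 1.06)
(0.83, 0.52, -0.05, 0.4, 100, 80, 0, array([ 0.5 ,  0.53, -0.05,  1.65, -1.01,  1.95,  0.76]), 1.11)
(0.83, 0.52, -0.05, 0.4, 100, 80, 60, array([ 0.5 ,  0.53, -0.05,  1.65, -1.01,  1.95, -0.28]), 1.11)
(0.86, 0.52, -0.05, 0.3, 100, 90, 0, array([ 0.51,  0.71, -0.05,  1.72, -1.03,  1.95,  0.96]), 1.12)
```

View pics/c.png

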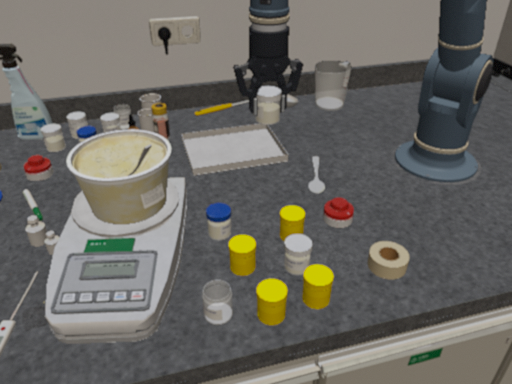

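Jar B is held firmly, at about (268,103) in the side view, and all the others are still standing. Next I'll tip it towards the side camera.

Run:
```python
from plant import robot
from h import *
robot.move_joints([.5,.53,-.05,1.65,-1.01,1.95,-.28])
s=robot.sense();print(s["t"],s["opening"],np.round(s["tcp_pos"],3),Ro.from_euler('xyz',s["tcp_rot"]).as_matrix()[:,2])
f=robot.grab_frame("side");im=f["image"]
p=np.array(f["R"])@s["tcp_pos"]+f["t"];u,v=int(f["fx"]*p[0]/p[2]+f["cx"]),int(f["fy"]*p[1]/p[2]+f["cy"]);print(u,v)
c=im[max(0,v-75):v+75,max(0,u-100):u+100,::-1];cv2.imwrite("pics/d.png",cv2.resize(c,None,fx=4,fy=4,interpolation=cv2.INTER_CUBIC))
```

```text
7.0167 0.5779044146105428 [ 0.521 -0.047  0.397] [-0.17943745  0.96822223 -0.17420651]
243 18
```

View pics/d.png

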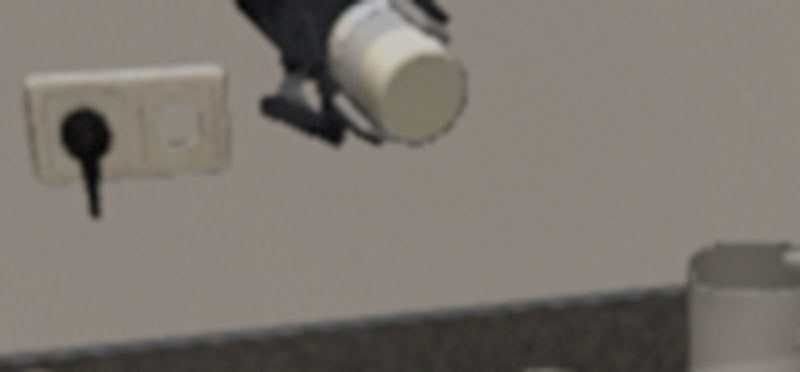

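The underside is fully visible at crop (425,95) and blank, so jar B is the plain one. I'll return it to its own place and then pick up and tip jar A.

Run:
```python
from plant import robot
from h import *
o=[np.pi,0,np.pi/2]
robot.goto([.505,.077,.2],o)
robot.move_straight([.505,.077,.05],vel=.12)
print(robot.move_straight([.505,.077,.024],vel=.03,contact_N=4),np.round(robot.sense()["tcp_pos"],3))
robot.grip(1.0);robot.sleep(.2)
robot.move_straight([.505,.077,.2],vel=.12)
oA=[np.pi,0,np.radians(125)]
robot.goto([.505,.283,.2],oA)
robot.sleep(.2)
f=robot.grab_frame("wrist");cv2.imwrite("pics/e.png",f["image"][:,:,::-1])
f=robot.grab_frame("side");P=cloud(f);m=(f["range_z"]>0)&(P[...,2]>.045)&(P[...,2]<.07)
q=P[m&(abs(P[...,0]-.505)<.045)&(abs(P[...,1]-.077)<.045)&(P[...,2]>.056)];print("B",((q.min(0)+q.max(0))/2).round(3),np.ptp(q,0).round(3))
print(robot.sense()["t"])
```

```text
True [0.505 0.077 0.025]
B [0.504 0.08  0.061] [0.052 0.054 0.009]
13.65
```

View pics/e.png

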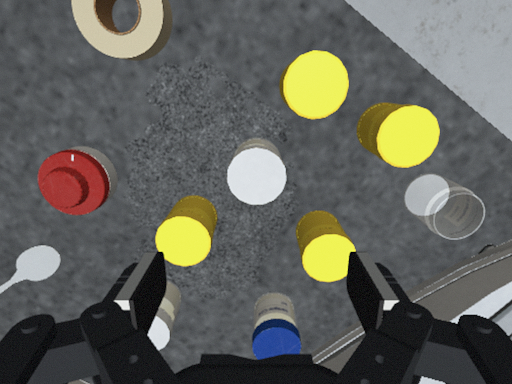

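The wrist view shows white-capped jar A at (257,176), centred between the fingers, with gaps to the yellow jars. Jar B is back upright at its place. I'll check A's position from this view, then grasp and tip it.

Run:
```python
from plant import robot
from h import *
f=robot.grab_frame("wrist");hsv=cv2.cvtColor(f["image"],cv2.COLOR_RGB2HSV)
m=((hsv[...,1]<40)&(hsv[...,2]>180)).astype(np.uint8);m[:,:220]=0;m[:,295:]=0;m[:140]=0;m[215:]=0
M=cv2.moments(m,True);a=ray(f,M["m10"]/M["m00"],M["m01"]/M["m00"],.064);print("A",a.round(3),M["m00"])
xy=(a[:2]+[.505,.283])/2
assert np.linalg.norm(a[:2]-[.505,.283])<.012
oA=[np.pi,0,np.radians(125)]
robot.move_straight([*xy,.2],vel=.1)
print(robot.move_straight([*xy,.024],vel=.08,contact_N=8))
s=robot.sense();print(np.round(s["tcp_pos"],3));np.save("xyA.npy",s["tcp_pos"])
robot.grip(0.0,strength=45)
s=robot.sense();print("open",s["opening"],s["gripper_force"])
robot.move_straight([*xy,.28],vel=.15)
robot.move_joints([.5,.53,-.05,1.65,-1.01,1.95,-.28])
robot.sleep(.2)
s=robot.sense();print(s["t"],s["opening"],np.round(s["tcp_pos"],3))
f=robot.grab_frame("side");im=f["image"]
c=im[0:93,143:343,::-1];cv2.imwrite("pics/f.png",cv2.resize(c,None,fx=4,fy=4,interpolation=cv2.INTER_CUBIC))
```

```text
A [0.503 0.284 0.064] 2641.0
False
[0.504 0.284 0.024]
open 0.5657943659563615 46.92659108986845
20.1333 0.565076501829287 [ 0.521 -0.046  0.398]
```

View pics/f.png

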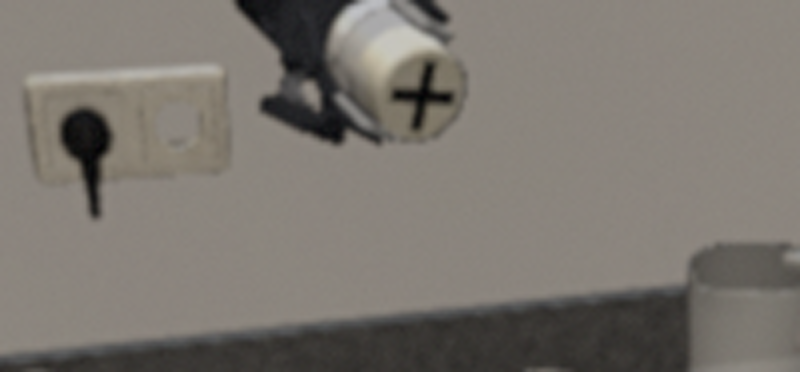

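The cross shows clearly at crop (424,96), so jar A is the crossed one. I'll set it down in the middle of the tray.

Run:
```python
from plant import robot
from h import *
x,y=.522,-.209
robot.goto([x,y,.2],[np.pi,0,np.pi/2])
robot.move_straight([x,y,.05],vel=.12)
print(robot.move_straight([x,y,.022],vel=.02,contact_N=3),np.round(robot.sense()["tcp_pos"],3))
robot.grip(1.0);robot.sleep(.3)
robot.move_straight([x,y,.25],vel=.12)
robot.goto([.45,.1,.35],[np.pi,0,np.pi/2]);robot.sleep(.3)
f=robot.grab_frame("scene");P=cloud(f)
q=P[(f["range_z"]>0)&(abs(P[...,0]-x)<.06)&(abs(P[...,1]-y)<.06)&(P[...,2]>.055)];print(((q.min(0)+q.max(0))/2).round(3),np.ptp(q,0).round(3),q[:,2].max())
g=robot.grab_frame("side");print(robot.sense()["t"])
cv2.imwrite("pics/g.png",cv2.resize(np.hstack([f["image"],g["image"]])[:,:,::-1],(800,300),interpolation=cv2.INTER_AREA))
```

```text
True [ 0.522 -0.209  0.026]
[ 0.523 -0.212  0.064] [0.054 0.053 0.017] 0.07242636166397783
28.075
```

View pics/g.png

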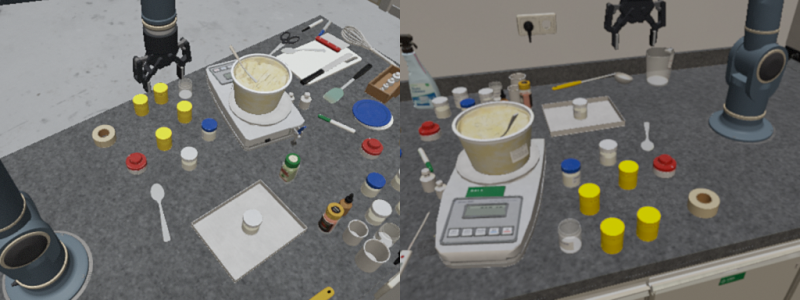

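The crossed jar stands upright in the middle of the tray at (251,221). The plain jar stands at (189,157) and nothing else has moved. Handing in.

```bash
python3 -c "
from plant import robot
print(robot.close_job())"
```

```text
the job is handed in; nothing more can be done
None
```

I tipped both jars and read their undersides, set the crossed jar upright in the middle of the steel tray, put the plain jar back upright in its original place, and handed the job in at about 28 s.

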